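# Clear the reach to the mug: pencil and rule lean the other way

### The job

The pencil in the pen pot leans out over the coffee mug, right where I reach for the handle. Tip the pencil over to the opposite side of the pot without taking it out, and fetch the boxwood rule from the folio and lower it into the pot too (do not drop it in from above), so that in the end both lean well out over the rim on the side away from the mug. Leave the mug, the pot and the ink bottle standing where they are.

Things in the scene. Friction and masses are not known exactly. Their poses are not given: they have to be found in the camera images.
- pot: Round turned-wood pen pot with brass beads, 100 mm outside diameter, 112 mm tall, open at the top; wall 5 mm, inside diameter about 88 mm, inner floor 10 mm above the desk; weighted, 1.4 kg, free to slide. Origin: centre of the underside. z up; its own x axis points horizontally from the pot's centre to the mug (the mug's centre lies within about 4 degrees of it), so its -x side is the side away from the mug.
- pot_rim (a point): Centre of the pot's mouth, 112 mm above the desk.
- pencil: Green hexagonal pencil, 182 mm long, 10 x 8 mm, 16 g, loose, in the pot point up. It starts leaning about 37 degrees from vertical straight towards the mug, foot at the wall opposite the mug, about 55 mm of it beyond the rim. Nothing holds it: stood up against the opposite wall and pushed on near its top, it pivots on that rim and its foot slides back. Origin near mid-length; own -y points to the tip.
- pencil_point (a point): The sharpened tip of the pencil, about 155 mm above the desk at the start.
- pencil_foot (a point): The blunt end of the pencil, on the pot's inner floor.
- rule: Boxwood rule with brass ends, 208 x 25 x 9 mm, 60 g (varies), centre of mass at mid-length, loose, lying flat on the folio; either end may go down into the pot. Origin: centre of its underside (34 mm above the desk at the start); own y axis along its length, x across its 25 mm width, z out of its upper face.
- rule_end_a (a point): Middle of the rule's end face at its own -y end (104 mm from the origin).
- rule_end_b (a point): Middle of the rule's end face at its own +y end (104 mm from the origin).
- mug: Green stoneware mug, loose, 94 mm tall, body 82 mm across, with a handle that reaches 77 mm from the body's centre towards its own -y. It stands beside the pot with a gap of about 15 to 40 mm between them. Origin: on the desk, 18 mm from the body's centre towards the handle.
- mug_rim (a point): Centre of the mug's mouth, 94 mm above the desk.
- folio: Closed marbled book lying flat, 174 x 281 x 34 mm, about 0.9 kg, loose; its long side is its own y. Origin: centre of the underside.
- ink_bottle: Square ink bottle with a cap, 47 x 46 x 56 mm, loose, standing beside the pot and the mug. Origin: centre of the underside.
- photo_frame: Standing picture frame, 135 mm wide, 173 mm tall, fixed at the back of the desk. Origin: on the desk, under its middle.
There are look-alikes about, which are no part of the job. There is more than one size of the pencil; the job needs the larger.

How it is judged:
By the outcome, as a careful person would: the job done as asked, in the order asked, and still so for the second after the job is handed in, with the robot touching nothing.
It also fails if it takes over 58 s, if anything falls off the work surface, if the arm or the gripper's body presses on something with over 40 N, if the wrist force passes 120 N, or if a joint passes its speed limit or range.

### The arm

A 6-joint arm with a two-finger parallel gripper is mounted at the origin on the work surface; the furniture and walls round the work are solid. World frame = base frame: x ahead of the robot, y to its left, z up, the work surface at z = 0. Lengths are in mm, angles in rad, forces in N, time in s.
With the tool pointing down it reaches from about 275 to 825 mm from the base axis. Payload 5.2 kg.
Tool frame: the origin (TCP) lies on the centre line of the jaws, within the pads' length; the fingertips stand 14 mm ahead of it and the grasp point (between the pads) lies 5 mm behind it; z points along the fingers, y is the line along which they close (so a half turn about z gives the same grasp; the last joint's range is limited). The gripper opens to 93 mm and grips with 3 to 60 N. Pads are 15 mm wide; open, the fingers measure 128 mm over their backs; the gripper's body (75 mm by 188 mm) begins 65 mm behind the grasp point.
Start: joints at [1.009, 0.259, 1.535, -0, 1.348, -0.203], TCP at [193.112, 514.988, 232.653] pointing down, gripper open.
Joint ranges: [-3.14, 3.14], [-0.91, 2.08], [0.19, 2.58], [-1.22, 4.36], [0.22, 2.71], [-3.12, 3.12]. Speed limits (rad/s): [2.57, 2.57, 3.14, 3.14, 3.14, 3.14].

### API

Orientations are given as a 3x3 rotation matrix whose columns are the frame's x, y, z axes.
In Python, from cell import bot gives the robot as it stands. The module is installed in compiled form; this text tells all that it offers. Calls block until the motion is done:
- bot.reach(position, orientation): joint-space move of the TCP to a pose.
- bot.servo_line(position, rotation=None, v=150, max_force=None): straight line of the TCP; rotation=None keeps the orientation; v is the mean speed in mm/s. With max_force (N) it stops when the force on the tool has changed by that much, and returns True; else False.
- bot.move_j(angles): joint-space move.
- bot.grip(opening, strength=None): finger opening in mm; strength is the grip in N (None keeps the last); returns when the fingers have stopped.
- bot.pause(seconds).
- bot.inverse_kinematics(position, orientation): joint angles nearest the present ones, or None.
- bot.get_obs(): the state.
- bot.snapshot(name): name is "scene" or "top" or "wrist"; returns a dict with "pixels" (400x640x3 uint8, red, green, blue), "K" (3x3 intrinsics, pixels), "R" (3x3) and "t" (3): a world point X has camera coordinates R X + t; the wrist camera has in their place "hand_eye" (4x4, takes a point from camera to tool coordinates, whose origin is the TCP and whose axes are the flange's). Camera axes: x right, y down, z forward; pixel columns grow to the right and rows downward; lengths in mm; the calibration is good to about 2 mm. A picture is of the moment at which its call begins: read the wrist's pose just before it. There is no depth.
A pose or a line that the arm cannot do raises bot.PlanningError and nothing moves.
- bot.job_done(): hands the job in; it is judged then, once.
The state is a dict: "clock": time; "joints": joint angles; "joint_velocities": joint speeds; "tau": joint torques, N m; "ee_pos": TCP position; "ee_rot": TCP orientation; "wrist_force": force on the tool from outside, world axes, zero at the start; "wrist_torque": the same for the moment, N m; "width": finger opening in mm; "grasp_force": force on a finger pad.
Only numpy, scipy, OpenCV 4.12 (cv2) and the standard library are available. Lean on these libraries where they do the work, as an engineer would, in place of code of your own. Each camera call takes 0.05 s, during which the arm holds its last target. There are 200 camera calls.

## Working session

There is one attempt and no reset: what is moved stays moved. The work goes in short steps, each a Python script; the robot and the scene stay as the last script left them, time stands still between calls to the robot, and variables do not carry over. Pictures are saved under pics/ and viewed, at most 10 in all, crops included, and the job is handed in when it is done.

```bash
mkdir -p pics
cat > h.py <<'E'
import numpy as np, cv2
from cell import bot
def snap(n,f):
    s=bot.snapshot(n); cv2.imwrite(f'pics/{f}.png',s['pixels'][:,:,::-1]); np.savez(f'pics/{f}.npz',**s); return s
def ray(s,uv):
    R,t=np.array(s['R']),np.array(s['t']); d=R.T@np.linalg.inv(s['K'])@np.array([uv[0],uv[1],1.]); return -R.T@t,d/np.linalg.norm(d)
def onz(s,uv,z):
    c,d=ray(s,uv); return c+d*(z-c[2])/d[2]
def tri(s1,u1,s2,u2):
    c1,d1=ray(s1,u1);c2,d2=ray(s2,u2)
    a=np.linalg.lstsq(np.c_[d1,-d2],c2-c1,rcond=None)[0]
    p,q=c1+a[0]*d1,c2+a[1]*d2; return (p+q)/2,np.linalg.norm(p-q)
def proj(s,X):
    p=np.array(s['K'])@(np.array(s['R'])@np.array(X)+np.array(s['t'])); return p[:2]/p[2]
def load(f): return dict(np.load(f'pics/{f}.npz'))
E
python3 - <<'E'
from h import *
for n in('scene','top'):
    s=snap(n,n+'0'); c=-np.array(s['R']).T@s['t']; print(n,c.round(),np.array(s['R'])[2].round(2),np.array(s['K'])[0,0])
E
```

```text
scene [ -80. -965.  592.] [ 0.48  0.76 -0.45] 473.0058312803611
top [ 297. -164. 1003.] [ 0.18  0.01 -0.98] 432.9928327219375
```

View pics/scene0.png

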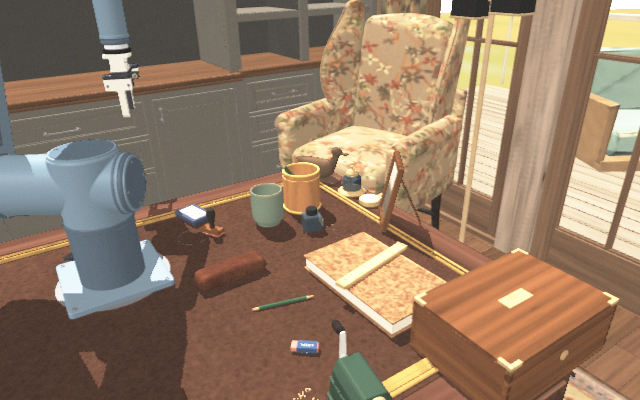

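View pics/top0.png

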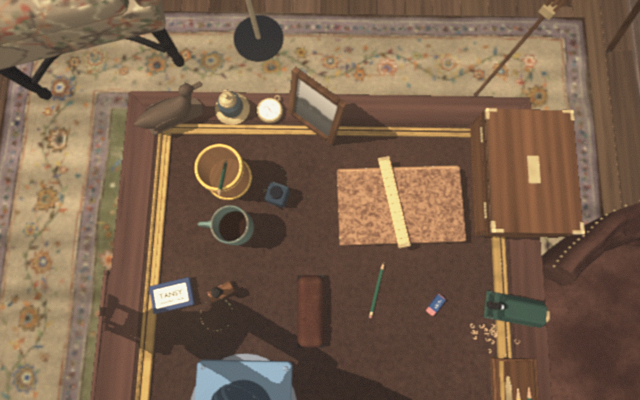

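The scene and top views show these objects:
- Pot: top (222,170).
- Mug: (232,226), with its handle at (205,224).
- Ink bottle: (277,193).
- Rule: on the folio, (394,203).
- Pencil candidates: the one in the pot at (222,178), and a loose pencil on the desk at (376,290), which is a look-alike.

By the description, the one in the pot is the right one. I'll check it with a close crop and measure the rims.

Run:
```python
from h import *
t=load('top0');s=load('scene0')
im=t['pixels'];hsv=cv2.cvtColor(im,cv2.COLOR_RGB2HSV)
a=cv2.resize(im[130:260,180:310,::-1],None,fx=4,fy=4,interpolation=cv2.INTER_CUBIC)
b=cv2.resize(s['pixels'][150:240,240:330,::-1],(260,260),interpolation=cv2.INTER_CUBIC)
o=np.zeros((520,790,3),np.uint8);o[:,:520]=a;o[:260,525:785]=b;cv2.imwrite('pics/crop1.png',o)
print('pot c',hsv[150,200],'rule',hsv[203,394],'folio',hsv[220,350])
# rule mask: pale low sat
m=((hsv[...,2]>170)&(hsv[...,1]<140)).astype(np.uint8);m[:, :370]=0;m[:,420:]=0;m[:145]=0;m[255:]=0
m=cv2.morphologyEx(m,cv2.MORPH_OPEN,np.ones((3,3)))
n,l,st,ce=cv2.connectedComponentsWithStats(m)
for i in range(1,n):
  if st[i,4]>100:
    r=cv2.minAreaRect(np.argwhere(l==i)[:,::-1].astype(np.float32));print(r)
    P=np.array([onz(t,p,43) for p in cv2.boxPoints(r)]);print(P.round(),P.mean(0).round(),np.linalg.norm(P[1]-P[0]),np.linalg.norm(P[2]-P[1]))
```

```text
pot c [  9 101  88] rule [ 23  96 244] folio [ 12 122 180]
((394.5, 202.0), (90.0, 49.0), 90.0)
[[ 558. -270.   43.]
 [ 560. -382.   43.]
 [ 355. -378.   43.]
 [ 353. -270.   43.]] [ 457. -325.   43.] 112.02036537125117 204.78333859167867
```

View pics/crop1.png

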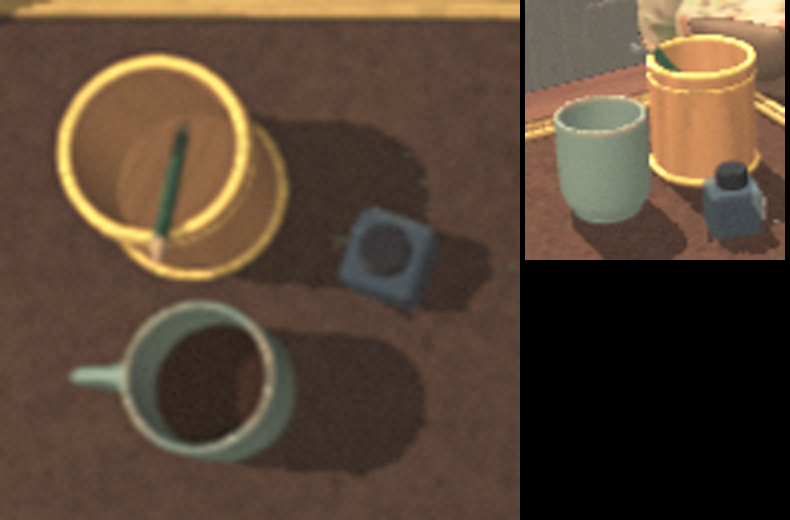

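The crop shows a single green pencil in the pot. Its foot is at top (226,162) and its tip at (219,193), leaning to the mug. The pot mouth centre is about (218.5,167.5) and the mug mouth about (229.5,225). This is the right pencil.

Run:
```python
from h import *
t=load('top0');s=load('scene0')
im=t['pixels'];hsv=cv2.cvtColor(im,cv2.COLOR_RGB2HSV)
def px(x,y): return (180+x/4-.4,130+y/4-.4)
# pot rim : yellow annulus
m=((hsv[...,0]>15)&(hsv[...,0]<30)&(hsv[...,1]>110)&(hsv[...,2]>140)).astype(np.uint8);m[:140]=0;m[200:]=0;m[:,:190]=0;m[:,256:]=0
c=max(cv2.findContours(m,0,cv2.CHAIN_APPROX_NONE)[0],key=len)
e=cv2.fitEllipse(cv2.convexHull(c));print('pot ell',e)
P=onz(t,px(154,149),112);L=[onz(t,px(*p),112) for p in((57,149),(252,149),(154,53),(154,245))]
print('pot',P.round(1),np.linalg.norm(L[0]-L[1]),np.linalg.norm(L[2]-L[3]))
L=[onz(t,px(*p),94) for p in((121,380),(277,380),(198,300),(198,460))]
M=sum(L)/4;print('mug',M.round(1),np.linalg.norm(L[0]-L[1]),np.linalg.norm(L[2]-L[3]))
d=(M-P)[:2];print('pot->mug',np.linalg.norm(d),np.degrees(np.arctan2(d[1],d[0])))
F=onz(t,px(183,128),14);T=onz(t,px(155,252),155);print('foot',F.round(),'tip',T.round(),'len',np.linalg.norm(F-T), np.degrees(np.arctan2(*(T-F)[[1,0]])))
for p in((380,208),(342,255),(435,240),(400,305)):print('ink',onz(t,px(*p),40).round())
print('handle',onz(t,px(72,377),60).round())
m=((hsv[...,2]>200)&(hsv[...,1]<115)&(hsv[...,0]>17)).astype(np.uint8);m[:, :370]=0;m[:,420:]=0;m[:145]=0;m[255:]=0
m=cv2.morphologyEx(m,cv2.MORPH_CLOSE,np.ones((3,3)));m=cv2.morphologyEx(m,cv2.MORPH_OPEN,np.ones((5,5)))
n,l,st,ce=cv2.connectedComponentsWithStats(m)
i=1+np.argmax(st[1:,4]); r=cv2.minAreaRect(np.argwhere(l==i)[:,::-1].astype(np.float32));print(r)
B=np.array([onz(t,p,43) for p in cv2.boxPoints(r)]);print(B.round(),B.mean(0).round(1),np.linalg.norm(B[1]-B[0]),np.linalg.norm(B[2]-B[1]))
for p in((338,168),(465,165),(338,243),(467,240)):print('folio',onz(t,p,34).round())
```

```text
pot ell ((222.22386169433594, 171.2646026611328), (50.66383743286133, 60.778114318847656), 133.837646484375)
pot [512.4  58.9 112. ] 103.31971176129754 104.56242348542092
mug [392.2  32.4  94. ] 82.30016945309893 84.68604449522046
pot->mug 123.0002604766107 -167.57142932029504
foot [549.  67.  14.] tip [449.  44. 155.] len 174.1484590036284 -167.24098946089055
ink [498. -54.  40.]
ink [470. -33.  40.]
ink [480. -86.  40.]
ink [442. -67.  40.]
handle [396. 109.  60.]
((393.33929443359375, 201.56723022460938), (91.38668823242188, 10.936628341674805), 76.75948333740234)
[[ 555. -288.   43.]
 [ 562. -312.   43.]
 [ 360. -356.   43.]
 [ 354. -333.   43.]] [ 457.6 -322.    43. ] 25.19268832899905 206.59004523672456
folio [ 533. -198.   34.]
folio [ 545. -490.   34.]
folio [ 362. -200.   34.]
folio [ 373. -487.   34.]
```

```bash
cat >> h.py <<'E'
C=np.array([512.4,58.9,0.]); A=np.radians(12.5)
u=np.array([np.cos(A),np.sin(A),0]); v=np.array([-np.sin(A),np.cos(A),0]); Z=np.array([0,0,1.])
def pen(rf,lat,zf,phi,tau=0.,s=160.,sgn=1):
    """TCP pose holding a stick s mm from its foot along its axis; phi lean to +u, tau lean to +v (deg)"""
    a=Z+np.tan(np.radians(phi))*u+np.tan(np.radians(tau))*v; a/=np.linalg.norm(a)
    z=-a; y=sgn*v; y=y-z*(y@z); y/=np.linalg.norm(y)
    R=np.c_[np.cross(y,z),y,z]
    return C+rf*u+lat*v+zf*Z+s*a+5*z, R
E
python3 - <<'E'
from h import *
t=load('top0');s=load('scene0')
print(tri(t,(218.4,192.8),s,(278,166)), proj(s,C-68*u+155*Z))
print('bird',[onz(s,(340,150),z).round() for z in(0,100)])
for sg in(1,-1):
  for ph in(-37,-20,0,20,30,35):
    p,R=pen(-1.03*ph,0,16,ph,sgn=sg); q=bot.inverse_kinematics(p,R); print(sg,ph,p.round(),None if q is None else np.round(q,2))
  p,R=pen(38,0,14,-37,s=230,sgn=sg); q=bot.inverse_kinematics(p,R);print(p.round(),None if q is None else np.round(q,2))
E
```

```text
(array([446.66042857,  50.78534113, 138.50560944]), np.float64(11.39717627276442)) [280.85853322 160.58516444]
bird [array([860., 370.,   0.]), array([701., 144., 100.])]
1 -37 [459.  47. 140.] [-0.45 -0.09  2.4   0.95  0.48 -3.02]
1 -20 [481.  52. 162.] [-0.24  0.01  2.08  0.22  0.75 -2.17]
1 0 [512.  59. 171.] [-0.1   0.25  1.71 -0.    1.19 -1.89]
1 20 [544.  66. 162.] [-0.03  0.53  1.35 -0.08  1.6  -1.81]
1 30 [558.  69. 150.] [-0.    0.69  1.17 -0.11  1.79 -1.79]
1 35 [564.  70. 143.] [ 0.    0.76  1.09 -0.13  1.89 -1.79]
[417.  38. 194.] [-0.59 -0.32  2.38  0.71  0.74 -2.84]
-1 -37 [459.  47. 140.] [-0.45 -0.09  2.4   0.95  0.48  0.12]
-1 -20 [481.  52. 162.] [-0.24  0.01  2.08  0.22  0.75  0.97]
-1 0 [512.  59. 171.] [-0.1   0.25  1.71 -0.    1.19  1.25]
-1 20 [544.  66. 162.] [-0.03  0.53  1.35 -0.08  1.6   1.34]
-1 30 [558.  69. 150.] [-0.    0.69  1.17 -0.11  1.79  1.35]
-1 35 [564.  70. 143.] [ 0.    0.76  1.09 -0.13  1.89  1.35]
[417.  38. 194.] [-0.59 -0.32  2.38  0.71  0.74  0.31]
```

```bash
cat >> h.py <<'E'
def hold(rf,lat,zf,phi,tau=0.,s=160.,off=12,back=0):
    a=Z+np.tan(np.radians(phi))*u+np.tan(np.radians(tau))*v; a/=np.linalg.norm(a)
    _,R=pen(0,0,0,phi+off,tau,sgn=-1); z=R[:,2]
    return C+rf*u+lat*v+zf*Z+s*a+(5-back)*z, R
E
python3 - <<'E'
from h import *
for ph in(-37,-20,0,20,32):
    p,R=hold(-1.03*ph,0,16,ph); q=bot.inverse_kinematics(p,R); print(ph,p.round(),np.round(q,2))
p,R=hold(38,0,13,-36.7,back=75); print(bot.inverse_kinematics(p,R))
bot.grip(40,12); bot.reach(p,R)
o=bot.get_obs(); w=snap('wrist','w1'); print(o['clock'],o['ee_pos'])
T=np.eye(4);T[:3,:3]=o['ee_rot'];T[:3,3]=o['ee_pos']; W=np.linalg.inv(T@w['hand_eye']); w['R'],w['t']=W[:3,:3],W[:3,3]; np.savez('pics/w1.npz',**w)
f=C+38*u+13*Z; a=np.sin(.6405)*-u+np.cos(.6405)*Z
for k in(100,130,160,182): print(k,proj(w,f+k*a).round())
E
```

```text
-37 [458.  47. 139.] [-0.32 -0.04  2.23  0.39  0.6   0.75]
-20 [480.  52. 161.] [-0.16  0.12  1.91  0.06  0.99  1.16]
0 [511.  59. 171.] [-0.06  0.38  1.54 -0.06  1.42  1.3 ]
20 [543.  66. 162.] [-0.01  0.67  1.18 -0.12  1.83  1.35]
32 [560.  69. 148.] [ 0.01  0.86  0.97 -0.16  2.06  1.35]
[-0.37230461 -0.2048326   2.17068582  0.31877092  0.83655272  0.80622247]
3.0 [427.78793366  40.48916292 205.07309458]
100 [313. 186.]
130 [313. 201.]
160 [313. 220.]
182 [313. 236.]
```

View pics/w1.png

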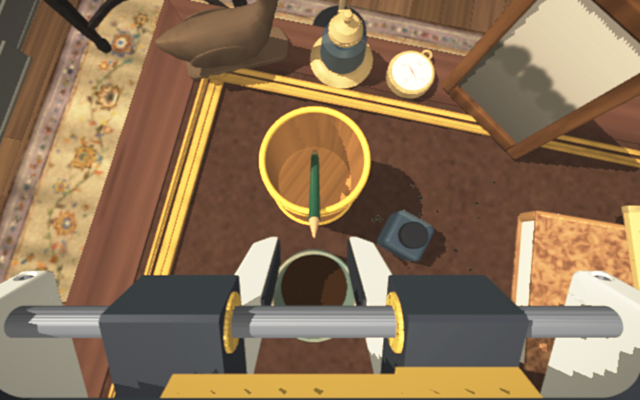

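The wrist view shows the pencil tip at (315,237) and its foot at (315,152), centred between the jaws. I predicted (313,236) for the tip, so the pose holds and I'll grasp and swing.

Run:
```python
from h import *
p,R=hold(38,0,13,-36.7); bot.servo_line(p,R,v=80); bot.grip(0,15)
o=bot.get_obs(); print('w',o['width'],o['grasp_force'],o['clock'])
if o['width']>3:
    p,R=hold(38,0,13,-36.7,s=166); bot.servo_line(p,R,v=60)
    for ph in(-28,-18,-8,2,12,22,30):
        k=(ph+37)/67; p,R=hold(-1.05*ph,-9*k,20,ph,-7*k); bot.servo_line(p,R,v=90)
    o=bot.get_obs(); print('w',o['width'],o['wrist_force'],o['clock'])
    snap('top','top1'); snap('scene','scene1')
    T=load('top1')['pixels'][130:260,180:310,::-1]; S=load('scene1')['pixels'][90:220,220:350,::-1]
    cv2.imwrite('pics/c2.png',np.hstack([cv2.resize(i,(395,395),interpolation=cv2.INTER_CUBIC) for i in(T,S)]))
```

```text
w 9.385114709950347 14.997404962778091 4.7333
w 9.533157089831471 [-0.06931007  0.03022368 -0.69882006] 7.3917
```

View pics/c2.png

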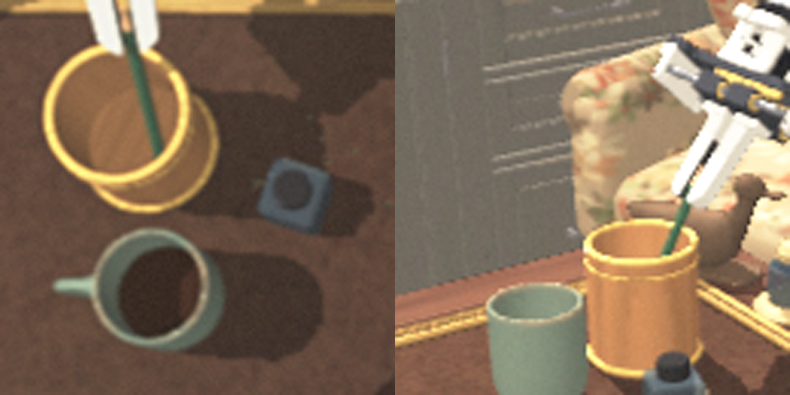

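The crops show the pencil held, foot at the mug-side wall (top crop 157,150) and leaning away. The mug, pot and ink bottle haven't moved. Next I lower the pencil, release it and back off.

Run:
```python
from h import *
p,R=hold(-36,-9,14,34.5,-7); print(bot.servo_line(p,R,v=60,max_force=3))
bot.grip(30,15)
o=bot.get_obs(); bot.servo_line(np.array(o['ee_pos'])-80*np.array(o['ee_rot'])[:,2],v=150)
# go above rule
a=np.radians(12.4); rd=np.array([np.cos(a),np.sin(a),0]); rv=np.array([-rd[1],rd[0],0])
g=np.array([457.6,-322,0])+79*rd
y=-rv; R=np.c_[np.cross(y,-Z),y,-Z]
print(bot.inverse_kinematics(g+50*Z,R))
bot.reach(g+200*Z,R)
bot.grip(45,45)
o=bot.get_obs(); print(o['clock'],np.round(o['joints'],2))
snap('top','top2');snap('scene','scene2');w=snap('wrist','w2')
T=np.eye(4);T[:3,:3]=o['ee_rot'];T[:3,3]=o['ee_pos']; W=np.linalg.inv(T@w['hand_eye']); w['R'],w['t']=W[:3,:3],W[:3,3]; np.savez('pics/w2.npz',**w)
c=np.array([457.6,-322,43]);print([proj(w,c+k*rd+l*rv).round() for k in(104,60,0) for l in(-12.5,12.5)])
i1=load('top2')['pixels'][130:260,180:310,::-1]; i2=load('scene2')['pixels'][110:240,220:350,::-1]
o=np.zeros((600,640,3),np.uint8)
o[:300,:300]=cv2.resize(i1,(300,300),interpolation=cv2.INTER_CUBIC);o[:300,320:620]=cv2.resize(i2,(300,300),interpolation=cv2.INTER_CUBIC)
o[300:,:480]=cv2.resize(w['pixels'][:,:,::-1],(480,300));cv2.imwrite('pics/c3.png',o)
```

```text
True
[-6.99346617e-01  5.42806255e-01  1.58553790e+00 -4.44089210e-16
  1.01324850e+00  6.55028883e-01]
10.9417 [-0.7   0.4   1.42 -0.    1.33  0.66]
[array([325., 168.]), array([301., 168.]), array([325., 208.]), array([302., 209.]), array([325., 259.]), array([302., 259.])]
```

View pics/c3.png

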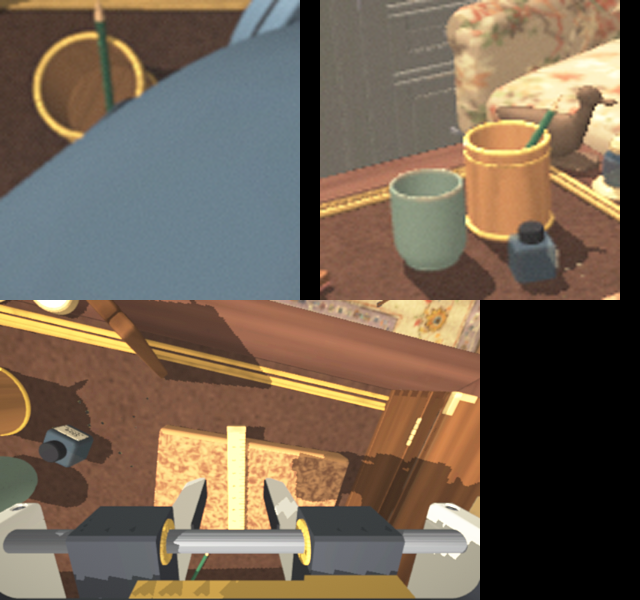

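The pencil now leans out on the far side, with its tip at crop (98,10), and the mug, pot and ink bottle are in place. In the wrist view the rule's end edges are at columns 303 and 328 on row 168. I predicted 301 and 325, about 2 mm off. Next I check the insertion IK, then grasp the rule.

```bash
cat >> h.py <<'E'
def rul(rf,lat,zf,phi,tau=0.,s=183.,ahead=11.5):
    x=Z+np.tan(np.radians(phi))*u+np.tan(np.radians(tau))*v; x/=np.linalg.norm(x)
    y=-v+x*(v@x); y/=np.linalg.norm(y); z=np.cross(x,y)
    return C+rf*u+lat*v+zf*Z+s*x-ahead*z, np.c_[x,y,z]
E
python3 - <<'E'
from h import *
t=load('top2')
for n,X in(('tip',onz(t,(222.5,134.5),155)),('rim',onz(t,(226,165),70))): d=X-C; print(n,X.round(),'r',d@u,'lat',d@v)
for a in((114,4,190,33,4),(36,4,130,33,4),(-32,6,14,33,4),(-34,6,12,37,4),(-30,6,12,25,4)):
    p,R=rul(*a); q=bot.inverse_kinematics(p,R); print(a,p.round(),None if q is None else np.round(q,2))
o=bot.get_obs(); p=np.array(o['ee_pos'])
a=np.radians(12.4); p=p+1.5*np.array([np.sin(a),-np.cos(a),0])
bot.servo_line(p+(75-p[2])*Z,v=150); print(bot.servo_line(p+(50-p[2])*Z,v=50,max_force=6)); 
bot.grip(15,45); o=bot.get_obs(); print(o['width'],o['grasp_force'],o['ee_pos'])
bot.servo_line(p+(90-p[2])*Z,v=80); bot.servo_line(p+(260-p[2])*Z,v=200)
o=bot.get_obs(); print(o['width'],o['grasp_force'],o['wrist_force'],o['clock'])
w=snap('wrist','w3')
s=snap('scene','scene3');
cv2.imwrite('pics/c4.png',np.hstack([cv2.resize(x,(400,400),interpolation=cv2.INTER_CUBIC) for x in(w['pixels'][40:360,160:480,::-1],s['pixels'][60:310,220:470,::-1])]))
E
```

```text
tip [570.  43. 155.] r 52.855646935497354 lat -27.80693820444987
rim [527.  52.  70.] r 12.779638286043483 lat -9.832673700224303
(114, 4, 190, 33, 4) [708. 117. 349.] [-0.14  0.06  1.88  0.94  0.37  0.41]
(36, 4, 130, 33, 4) [632. 101. 289.] [-0.22 -0.01  2.13  1.39  0.37 -0.11]
(-32, 6, 14, 33, 4) [565.  88. 173.] [-0.33  0.12  2.42  2.16  0.55 -1.04]
(-34, 6, 12, 37, 4) [574.  89. 165.] [-0.28  0.13  2.36  2.03  0.44 -0.87]
(-30, 6, 12, 25, 4) [544.  84. 182.] [-0.43  0.18  2.56  2.31  0.84 -1.31]
False
24.63652384073084 45.000396966934204 [ 535.22233832 -306.5737019    50.21180013]
24.6686275503591 44.99955654144287 [-0.75613052 -0.11579063 -0.20081177] 14.85
```

View pics/c4.png

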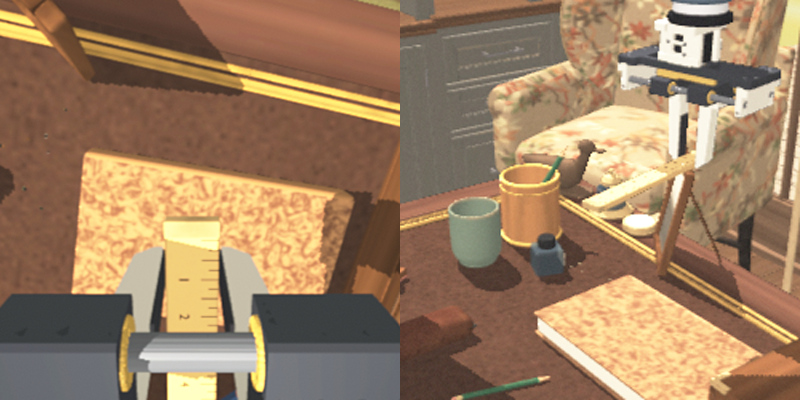

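Run:
```python
from h import *
s=load('scene3');o=bot.get_obs(); p=np.array(o['ee_pos']);R=np.array(o['ee_rot'])
for dr in(0,5,10): 
    r=np.radians(dr); g=p+11.5*R[:,2]; print(dr,proj(s,g-R[:,0]*183*np.cos(r)-Z*183*np.sin(r)).round(1), proj(s,g+R[:,0]*25).round(1))
print('seen ~ (335.6,189)')
try:
    q,Q=rul(114,5,190,33,4); bot.servo_line(q,Q,v=220); print('line')
except bot.PlanningError as e: print(e)
o=bot.get_obs(); print(o['clock'],o['ee_pos'],o['width'])
w=snap('scene','scene4');t=snap('top','top4')
cv2.imwrite('pics/c5.png',np.hstack([cv2.resize(x,(400,400),interpolation=cv2.INTER_CUBIC) for x in(t['pixels'][60:260,150:350,::-1],w['pixels'][30:230,200:400,::-1])]))
X=C+114*u+5*v+190*Z; print('foot expected: top',(proj(t,X)-[150,60])*2,'scene',(proj(w,X)-[200,30])*2+[400,0])
```

```text
0 [339.5 187.9] [408.7 156.8]
5 [339.8 196. ] [408.7 156.8]
10 [340.6 203.6] [408.7 156.8]
seen ~ (335.6,189)
line
17.225 [707.95087753 118.06258478 349.84410461] 24.628421764944836
foot expected: top [94.64206827 86.42356906] scene [656.82587618 201.18378111]
```

View pics/c5.png

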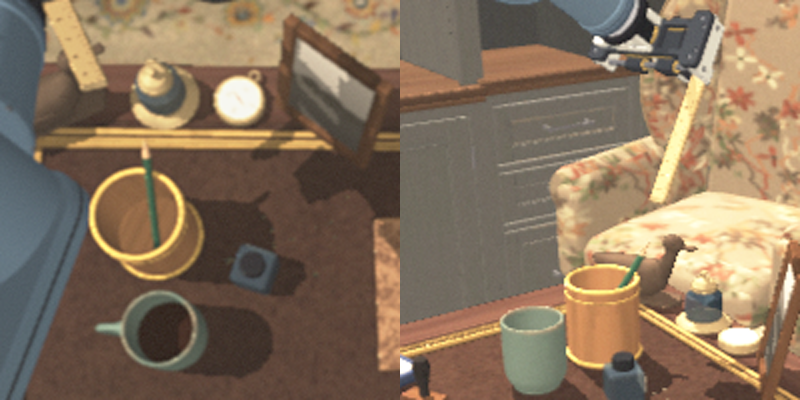

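The foot of the held rule shows at top crop (92,85) and scene crop (657,200). Both are within 2–3 px of prediction, so it isn't drooping. I'll lower it along its own axis.

Run:
```python
from h import *
for a,vv in(((84,5,190,33,4),150),((45,5,130,33,4),150),((-29,6,20,33,4),110)):
    r=bot.servo_line(*rul(*a),v=vv,max_force=15); o=bot.get_obs(); print(r,o['clock'],np.round(o['wrist_force'],1),np.round(o['ee_pos']))
    if r: break
else:
    r=bot.servo_line(*rul(-33,6,7,33,4),v=40,max_force=3); o=bot.get_obs(); print('down',r,np.round(o['wrist_force'],1),np.round(np.array(o['ee_pos'])-rul(-33,6,7,33,4)[0],1),o['clock'])
w=snap('scene','scene5');t=snap('top','top5')
cv2.imwrite('pics/c6.png',np.hstack([cv2.resize(x,(400,400),interpolation=cv2.INTER_CUBIC) for x in(t['pixels'][90:250,160:320,::-1],w['pixels'][90:250,220:380,::-1])]))
```

```text
False 17.675 [-0.2 -0.   0.2] [679. 111. 350.]
False 18.3 [ 0.4 -0.2 -0.7] [642. 103. 290.]
False 19.6583 [-0.3  0.  -1.5] [569.  88. 180.]
down True [-0.1 -0.8 -0.8] [3.  0.5 9.4] 19.8917
```

View pics/c6.png

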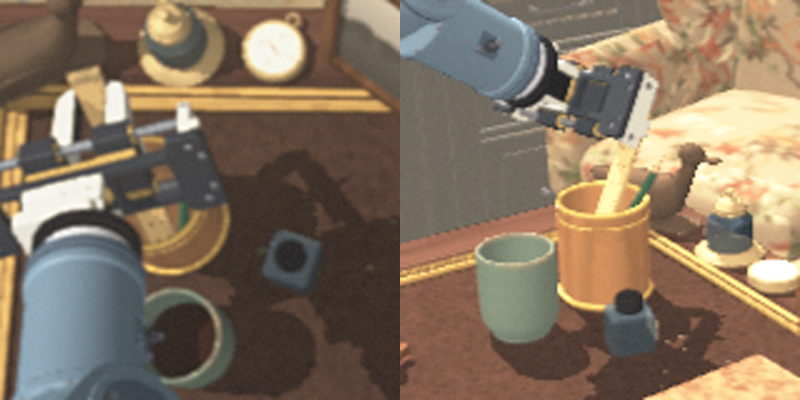

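The rule is in the pot beside the pencil, and mug, pot and ink bottle are undisturbed. The foot is almost on the floor, so I'll keep feeling downward and then lean it onto the rim.

Run:
```python
from h import *
p0=rul(0,0,0,33,4)[0]
def st(n,r):
    o=bot.get_obs(); d=np.array(o['ee_pos']); print(n,r,np.round(o['wrist_force'],1),d.round(1),round(o['clock'],1),o['width'])
    return d
r=bot.servo_line(*rul(-30,6,6,33,4),v=30,max_force=5); d=st('down',r)
k=d-p0; rf,lat,zf=k@u,k@v,k[2]; print('foot',rf,lat,zf)
r=bot.servo_line(*rul(rf-1,lat,zf+.5,38,4),v=40,max_force=5); st('lean',r)
```

```text
down True [-1.5 -2.3  2. ] [567.6  88.  174.2] 20.2 24.424687913344226
foot -29.64025083668694 5.718779060214923 14.732895664768904
lean True [-0.2 -2.7  3.8] [569.8  88.4 173.7] 20.4 24.60970876300914
```

Run:
```python
from h import *
bot.servo_line(*rul(-29,5,17,34,4),v=40)
r=bot.servo_line(*rul(-31,5,16.5,38,4),v=40,max_force=6); o=bot.get_obs(); print(r,np.round(o['wrist_force'],1),np.round(o['ee_pos'],1),rul(-31,5,16.5,38,4)[0].round(1),o['clock'])
w=snap('scene','scene6');t=snap('top','top6')
bot.grip(45,20); bot.pause(.5)
o=bot.get_obs(); z=np.array(o['ee_rot'])[:,2]; bot.servo_line(np.array(o['ee_pos'])-90*z,v=120)
o=bot.get_obs(); bot.servo_line(np.array(o['ee_pos'])+150*Z-40*u,v=200)
q=list(bot.get_obs()['joints']); q[0]-=0.9; bot.move_j(q)
print(bot.get_obs()['clock'])
w=snap('scene','scene7');t=snap('top','top7')
cv2.imwrite('pics/c7.png',np.hstack([cv2.resize(x,(400,400),interpolation=cv2.INTER_CUBIC) for x in(t['pixels'][90:250,160:320,::-1],w['pixels'][110:270,220:380,::-1])]))
```

```text
True [-2.3 -3.8  3.9] [574.4  88.4 172.2] [579.9  89.3 167.6] 20.9
25.6
```

View pics/c7.png

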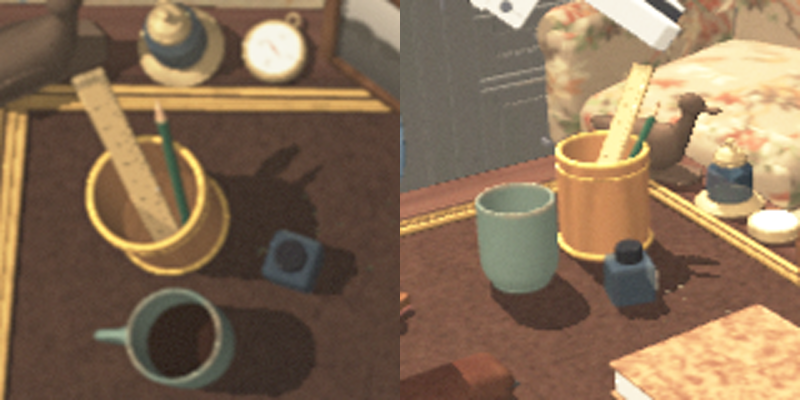

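The final crops show the rule (end at 88,72) and the pencil (tip at 160,108) both leaning out on the side away from the mug. I'll check the lean numbers and that nothing else shifted.

Run:
```python
from h import *
t=load('top7');s=load('scene7');t0=load('top0')
T=lambda x,y:(160+x/2.5-.3,90+y/2.5-.3); S=lambda x,y:(220+(x-400)/2.5-.3,110+y/2.5-.3)
for n,a,b in(('rule',T(88,73),S(644,66)),('pencil',T(158,107),S(653,117))):
    X,e=tri(t,a,s,b); d=X-C; r,l=d@u,d@v; print(n,X.round(),'err',e.round(1),'r',r.round(),'lat',l.round(),'az',np.degrees(np.arctan2(l,r)).round())
g=[cv2.cvtColor(x['pixels'],cv2.COLOR_RGB2GRAY).astype(np.float32) for x in(t0,t)]
for n,(x,y,w,h) in dict(mug=(198,204,52,44),ink=(264,180,26,30),potbase=(232,165,22,30)).items():
    k=[i[y:y+h,x:x+w].copy() for i in g]; print(n,cv2.phaseCorrelate(*k))
```

```text
rule [592.  95. 178.] err 3.7 r 86.0 lat 18.0 az 12.0
pencil [576.  49. 137.] err 8.9 r 60.0 lat -23.0 az -21.0
mug ((-0.03633150588791523, 0.4961753184408835), 0.9653089688148028)
ink ((0.570984106084369, 0.09804609707216194), 0.8487790472713518)
potbase ((0.07466916873986129, 0.009981451270236974), 1.0350777765115102)
```

```bash
python3 -c "
from h import *
bot.pause(.3); print(bot.job_done(), bot.get_obs()['clock'])"
```

```text
the job is handed in; nothing more can be done
the job is handed in; nothing more can be done
```

The job is handed in at about 26 s: the pencil was tipped over without leaving the pot and the rule lowered in beside it, both lean well out on the side away from the mug, and the pot, mug and ink bottle stand where they were, to within about 1 mm in the images.

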